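# Flip the length stop down and butt the slat against it

## Robot

A 6-joint arm with a two-finger parallel gripper is mounted at the origin on the work surface. World frame = base frame: x ahead of the robot, y to its left, z up, the work surface at z = 0. Lengths are in m, angles in rad, forces in N, time in s.
With the tool pointing down it reaches from about 0.2 to 0.875 m from the base axis. Payload 3.4 kg.
Tool frame: the origin (TCP) lies between the finger pads; the fingertips stand 25 mm ahead of it and the grasp point (between the pads) lies 6 mm ahead of it (r.nose_length is the z of the fingertips in the tool frame, in m); z points along the fingers, x is the direction in which the jaws open and shut, and the axes are right-handed (so a half turn about z gives the same grasp; the last joint's range is limited). The gripper opens to 94 mm and grips with 3 to 60 N. Pads are 16 mm wide; open, the fingers measure 119 mm over their backs; the gripper's body (75 mm by 177 mm) begins 78 mm behind the grasp point.
Start: joints at [1.06, 0.276, 1.505, -0, 1.361, -0.121], TCP at [0.219, 0.532, 0.23] pointing down, gripper open.
Joint ranges: [-2.89, 2.89], [-0.75, 2.08], [0.22, 2.7], [-1.18, 4.32], [0.11, 2.71], [-2.7, 2.7]. Speed limits (rad/s): [2.57, 2.57, 3.14, 3.14, 3.14, 3.14].

## Interface

Orientations are given as a unit quaternion [w, x, y, z].
In Python, from plant import r, gripper_to, inverse_kinematics, vision, models, telemetry gives the robot as it stands. Calls block until the motion is done:
- r.move_to(position, orientation): joint-space move of the TCP to a pose.
- r.move_l(position, rot=None, vel=0.15, guard=None): straight line of the TCP; rot=None keeps the orientation; vel is the mean speed in m/s. With guard (N) it stops when the force on the tool has changed by that much, and returns True; else False.
- r.movej(angles): joint-space move.
- gripper_to(opening, f_grip=None): finger opening in m; f_grip is the grip in N (None keeps the last); returns when the fingers have stopped.
- r.hold(seconds).
- inverse_kinematics(position, orientation): joint angles nearest the present ones, or None.
- vision.snapshot(name): name is "side" or "top" or "wrist"; returns the picture (384x512x3 uint8, red, green, blue); there is no depth.
- vision.get_calibration(name): a dict with "fx", "fy", "cx", "cy" (pixels), "position" and "orientation" of the camera in the world. Camera axes: x right, y down, z forward; pixel columns grow to the right and rows downward; lengths in m; the calibration is good to about 2 mm. A picture is of the moment at which its call begins: read the wrist's pose just before it. get_calibration takes no time and is no camera call; for the wrist camera it gives the pose at the moment of the call.
A pose or a line that the arm cannot do raises r.PlanningError and nothing moves.
- r.sign_off(): hands the job in, once; it reports no verdict.
Trained networks look in the newest picture that a camera, given by its name, has taken for a name from the list of things; names that differ only in an ending like _2 or _b are one class to them, and where a whole thing is asked for, a point or a joint stands for the part that bears it (a point fixed in the world has none). Each returns a list of dicts, best first, with "score" (0 to 1); they miss things now and then, are a little off and sometimes report something else, mostly with a low value. They report only what shows in the picture. A call takes as long as a camera call.
- models.boxes_of(thing, camera): "at" ([x, y, z] in m, in world coordinates, good to about 4 mm: the middle of the surface that is visible of it).
- models.regions_of(thing, camera): "pixels" (384x512 bool, what is visible of it).
- models.mark_of(thing, camera): "at" ([x, y, z] in m, in world coordinates, good to about 4 mm: a listed point, or the origin of a listed thing).
Readings, each from a call of its own:
- telemetry.current_t(): time.
- telemetry.current_joints(): joint angles.
- telemetry.current_dq(): joint speeds.
- telemetry.current_joint_efforts(): joint torques, N m.
- telemetry.current_ee_pos(): TCP position.
- telemetry.current_tool_rot(): TCP orientation.
- telemetry.current_wrist_force(): force on the tool from outside, world axes, zero at the start.
- telemetry.current_torque(): the same for the moment, N m.
- telemetry.current_opening(): finger opening in m.
Only numpy, scipy, OpenCV 4.12 (cv2) and the standard library are available. Lean on these libraries where they do the work, as an engineer would, in place of code of your own. Each camera call takes 0.05 s, during which the arm holds its last target. There are 200 camera calls.

## Task

Set the slat up for sawing at the length of the red stop: flip the red stop down over the fence until it is fully home, then push the slat back flat against the fence and along it until its end butts against the red stop. Do it by pushing with the fingers: do not pick the slat up, leave the blue stop flipped up, and leave the glue bottle, tape measure, saw and cut slat where they are.

Things in the scene. Friction and masses are not known exactly. Their poses are not given: they have to be found in the camera images.
- jig: Cut-to-length jig fixed on the bench: grey laminate baseboard 18 mm thick (x -105 to 70, y -300 to 390 mm) with a straight fence along y. Origin on the bench, below the fence's working face, which is the plane x = 0 and looks to -x (the robot). Fence 44 mm thick: y -300 to 0 an aluminium rail, top 63 mm above the bench; y 0 to 260 a wooden mitre block with saw kerfs, flush with it, top 67 mm.
- red_stop: Carriage of the red flip stop, 44 (x) x 34 (y) x 16 mm, fixed on top of the rail, with a black knob (radius 8, at x = 34 mm) that stands to 34 mm above the rail. Origin on the rail's top, in the plane of the fence's face, mid-width; axes as the jig's. Red and blue may be in either order along the rail. When down, the slat butts on the foot's +y side, at y = 6 mm.
- red_pivot (a point): Middle of the red arm's hinge pin, 12 mm behind the fence's face and 22 mm above the rail (85 mm above the bench). The pin runs along the jig's y. The hinge is stiff (friction about 0.06 N m): the arm stays at any angle it is left at, so it must be pushed all the way down.
- red_arm (a joint): Angle of the red L-shaped arm, rad: 0 = down on its hard stop, 1.57 = bar straight up and foot pointing to -x; at most 1.95. Starts up. At 0 the bar (20 wide, 10 mm thick, centred on the pin's height) reaches 46 mm to -x of the pin; the foot (12 mm thick in y, 16 to 46 mm to -x of the pin) hangs from it in front of the fence to 3 mm above the baseboard.
- blue_stop: Carriage of the blue flip stop, same make as the red one, elsewhere on the same rail.
- blue_arm (a joint): Angle of the blue arm, as for the red; starts up and is to stay up.
- slat: Loose pale wooden slat 40 (x) x 340 (y) x 18 mm, about 0.12 kg, lying flat on the baseboard in front of the fence, a little askew and clear of the fence, on the +y side of both stops. Origin at the centre of its underside, y along its length.
- slat_end (a point): Centre of the slat's end face that looks to -y (towards the stops), half-way up its thickness.
- slat_tail (a point): Centre of the slat's other end face (+y), half-way up its thickness.
- glue: White glue bottle with a green label band and orange nozzle, 60 mm diameter, 170 mm tall, standing beyond the -y end of the jig; origin at the centre of its underside.
- tape: Yellow tape measure 36 x 70 x 60 mm high standing on the bench on the robot's side of the jig; origin at the centre of its underside.
- saw: Tenon saw lying flat on the bench on the robot's side of the jig, 22 mm thick, about 90 mm wide and 350 mm long along its y (handle at +y, to 218 mm; blade end at -y, 132 mm); origin under the middle of the blade, on the bench.
- cut_slat: A finished slat 40 x 210 x 18 mm lying on the bench on the robot's side of the jig; origin at the centre of its underside, y along its length.

How it is judged:
On the way, in this order (a step that is already met when the one before it is completed fails the run):
1. the red stop is flipped fully down (value of joint red_arm below 0.06 rad), for 0.2 s.
2. the slat is flat against the fence and butted on the red stop (value of joint red_arm below 0.06 rad and x of each of slat_end, slat_tail in the frame of jig above -0.0235 m and y of slat_end in the frame of red_stop between 0.003 and 0.009 m), for 0.2 s.
At the end, for the whole second after the job is handed in: The red arm is down (within 0.06 rad of its hard stop), the blue arm still up (above 1.3 rad); the slat lies flat on the baseboard, at rest, both its ends within 3.5 mm of the fence's face and its end within 3 mm of the red stop's foot (all of step 2 and value of joint blue_arm above 1.3 rad and height (world z) of slat below 0.022 m and angle between slat's own z axis and vertical below 0.05 rad and linear speed of slat below 0.01 m/s); the robot touches nothing.
It fails at once if the slat is lifted off or tilted up from the baseboard (height (world z) of slat above 0.028 m or angle between slat's own z axis and vertical above 0.15 rad).
It fails at once if the blue stop is flipped down (value of joint blue_arm below 1.2 rad).
It fails at once if the glue bottle, tape measure, saw or cut slat is moved (distance of any of glue, tape, saw, cut_slat from where it was at the start of the episode above 0.02 m).
It also fails if it takes over 64 s, if anything falls off the work surface, if the arm or the gripper's body presses on something with over 40 N, if the wrist force passes 120 N, or if a joint passes its speed limit or range.

## Working session

There is one attempt and no reset: what is moved stays moved. The work goes in short steps, each a Python script; the robot and the scene stay as the last script left them, time stands still between calls to the robot, and variables do not carry over. Pictures are saved under pics/ and viewed, about 8 in all and at most 12, crops included, and the job is handed in when it is done.

```bash
mkdir -p pics; ls; python3 - <<'E'
from plant import r, vision, models, telemetry
import cv2, numpy as np
for c in ("top","side"):
    im=vision.snapshot(c); cv2.imwrite(f"pics/{c}0.png",im[:,:,::-1])
    k=vision.get_calibration(c); print(c,np.round(k["position"],3),np.round(k["orientation"],3),k["fx"])
    for n in ("jig","red_stop","red_pivot","blue_stop","slat","slat_end","slat_tail","glue","tape","saw","cut_slat"):
        try: print(n,[(np.round(d["at"],4).tolist(),round(d["score"],2)) for d in models.mark_of(n,c)[:2]])
        except Exception as e: print(n,e)
print(telemetry.current_t(),telemetry.current_tool_rot())
E
```

```text
pics
top [ 0.326 -0.041  0.997] [ 0.049 -0.698  0.711 -0.061] 359.3800446346598
jig [([0.556, -0.0155, 0.0002], 0.91)]
red_stop [([0.5578, -0.1027, 0.0641], 0.85)]
red_pivot []
blue_stop [([0.5543, -0.2424, 0.0625], 0.58)]
slat [([0.5091, 0.1504, 0.0168], 0.78)]
slat_end [([0.5135, -0.0179, 0.0239], 0.57)]
slat_tail [([0.5024, 0.3235, 0.0283], 0.6)]
glue [([0.5026, -0.4205, 0.0048], 0.9)]
tape [([0.4063, -0.0894, 0.0002], 0.9), ([0.3906, 0.1334, -0.0006], 0.29)]
saw [([0.3896, 0.1306, 0.0021], 0.97), ([0.571, -0.0999, 0.0846], 0.41)]
cut_slat [([0.3976, -0.2836, 0.0025], 0.67)]
side [-0.012 -0.806  0.745] [-0.438  0.847 -0.272  0.13 ] 471.782083098679
jig [([0.5529, -0.0132, -0.0009], 0.78)]
red_stop [([0.5559, -0.1046, 0.0621], 0.6), ([0.5065, -0.4165, 0.0058], 0.34)]
red_pivot [([0.5698, -0.1015, 0.0847], 0.62)]
blue_stop [([0.5552, -0.2404, 0.0626], 0.79), ([0.5067, -0.4196, 0.0009], 0.22)]
slat [([0.5103, 0.1517, 0.0174], 0.68)]
slat_end [([0.5124, -0.0158, 0.0244], 0.88), ([0.5131, 0.1527, 0.0207], 0.33)]
slat_tail [([0.5074, 0.3166, 0.0307], 0.95)]
glue [([0.5058, -0.418, 0.0036], 0.85)]
tape [([0.4055, -0.089, -0.0015], 0.58)]
saw [([0.3911, 0.133, -0.0009], 0.83)]
cut_slat [([0.3931, -0.279, -0.0007], 0.92)]
1.2 [-9.95286287e-06  8.30664191e-01  5.56773742e-01  3.38683888e-05]
```

View pics/top0.png

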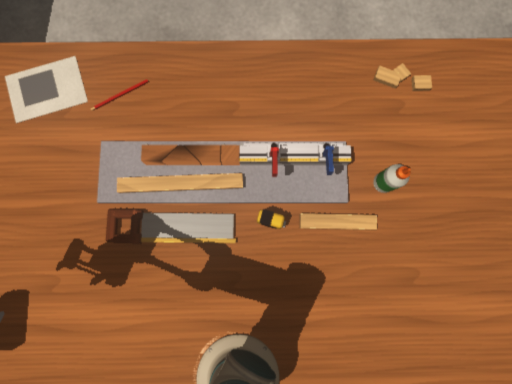

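View pics/side0.png

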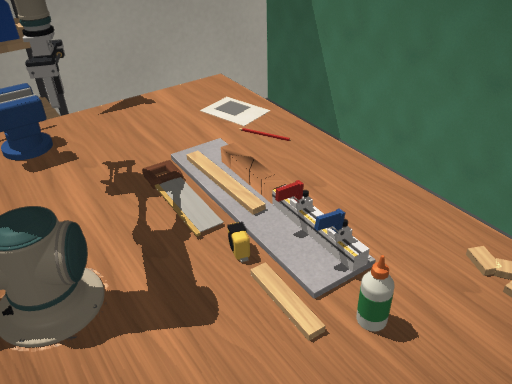

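The red arm (top view 275,158) stands nearer the slat than the blue one (329,158). Both are up, and the slat runs from (117,185) to (242,180), clear of the fence. The network marks from both cameras agree within a few mm and fit the given sizes. I'll sweep the red arm down from behind with closed fingers.

```bash
cat > h.py <<'E'
from plant import r, gripper_to, inverse_kinematics, vision, models, telemetry
import cv2, numpy as np
Q=np.array([0,2**-.5,2**-.5,0])   # tool down, jaws along world y
N=r.nose_length
def tip(x,y,z): return [x,y,z+N]
def F(): return np.round(telemetry.current_wrist_force(),1).tolist()
def P(): p=np.array(telemetry.current_ee_pos()); p[2]-=N; return np.round(p,4).tolist()
def shot(c,name,crop=None,s=1):
    im=vision.snapshot(c)
    if crop: a,b,w,h=crop; im=im[b:b+h,a:a+w]
    cv2.imwrite(f"pics/{name}.png",cv2.resize(im[:,:,::-1],None,fx=s,fy=s))
E
python3 - <<'E'
from h import *
px,py,pz=0.569,-0.103,0.085
gripper_to(0.0,20)
r.move_to(tip(px+.036,py,.20),Q)
print(telemetry.current_t(),P(),F())
print(r.move_l(tip(px+.038,py,pz+.030),guard=8),P(),F())
for th in np.radians([90,75,60,45,30,20,12]):
    c=np.array([-np.cos(th),np.sin(th)])*.034+np.array([np.sin(th),np.cos(th)])*.004
    hit=r.move_l(tip(px+c[0]+.008,py,pz+c[1]),vel=.06,guard=20)
    print(round(np.degrees(th)),hit,P(),F())
    if hit: break
else:
    print(r.move_l(tip(px-.030,py,pz-.003),vel=.03,guard=15),P(),F())
print(telemetry.current_t())
shot("side","s1",(230,150,160,120),4)
E
```

```text
5.2417 [0.6051, -0.1021, 0.2001] [0.8, -0.1, 0.1]
False [0.6076, -0.1029, 0.1156] [0.4, 0.1, 0.4]
90 False [0.5807, -0.103, 0.1194] [0.9, 0.7, -0.1]
75 False [0.5715, -0.103, 0.1188] [-0.6, -0.3, 0.5]
60 False [0.5626, -0.1029, 0.1162] [0.7, 0.6, -0.8]
45 False [0.5549, -0.1029, 0.1115] [-0.3, 1.1, -0.4]
30 False [0.5488, -0.1029, 0.105] [0.5, -0.7, 0.7]
20 False [0.5459, -0.1029, 0.1] [0.7, -0.3, 0.3]
12 False [0.5442, -0.1029, 0.0956] [0.2, 0.6, -1.0]
True [0.5429, -0.103, 0.0902] [-0.7, 0.5, 6.4]
8.6
```

```bash
python3 - <<'E'
from h import *
print(r.move_l(tip(.541,-.103,.086),vel=.02,guard=25),P(),F())
r.hold(.3)
print(P(),F())
r.move_l(tip(.541,-.103,.14))
r.move_to(tip(.475,.15,.10),Q)
shot("side","s2",(230,150,160,120),4)
shot("top","t2",(90,120,280,130),2.8)
for c in("side","top"):
  for n in("slat_end","slat_tail","red_stop","slat"): print(c,n,[(np.round(d["at"],4).tolist(),round(d["score"],2)) for d in (models.mark_of(n,c))[:1]])
print(telemetry.current_t())
E
```

```text
True [0.5429, -0.103, 0.0902] [-1.6, 0.3, 6.6]
[0.5429, -0.1031, 0.0902] [-0.9, -0.0, 4.5]
side slat_end [([0.5137, -0.0176, 0.0254], 0.79)]
side slat_tail [([0.5066, 0.3205, 0.0264], 0.58)]
side red_stop [([0.5559, -0.101, 0.0609], 0.72)]
side slat [([0.5096, 0.1485, 0.0187], 0.79)]
top slat_end [([0.5156, -0.0197, 0.0262], 0.74)]
top slat_tail [([0.5002, 0.3197, 0.0269], 0.72)]
top red_stop [([0.5596, -0.1002, 0.0621], 0.9)]
top slat [([0.499, 0.3253, 0.0241], 0.28)]
11.2083
```

View pics/s2.png

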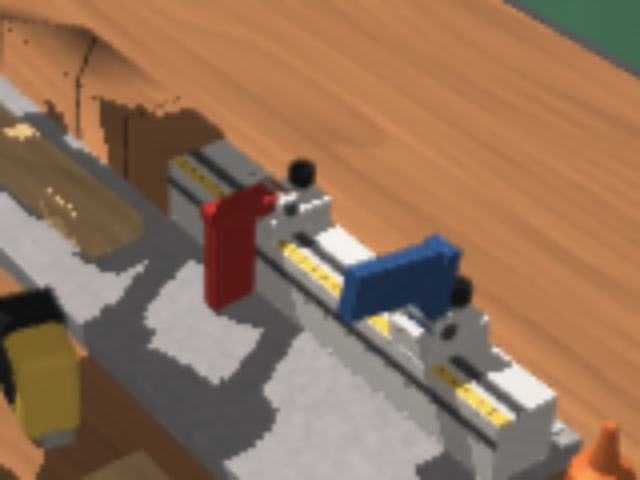

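View pics/t2.png

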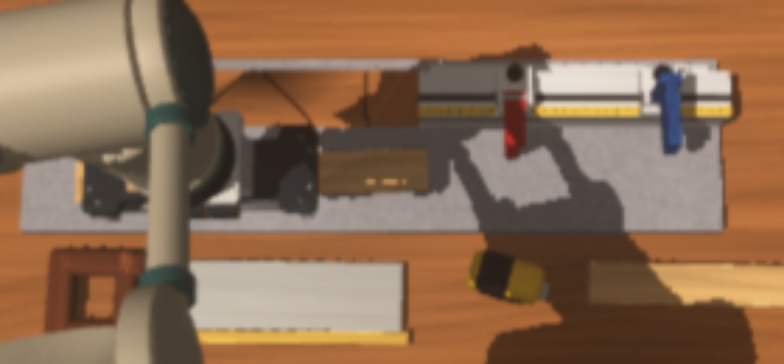

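The red arm is fully home: the bar is level at (240,195) in the side crop, the foot hangs vertical, and the fingertip stopped at z=90.2 mm against 90 expected. Blue is still up at (400,275). Next I'll push the slat to the fence with the fingers spread.

```bash
python3 - <<'E'
from h import *
gripper_to(0.094)
r.move_l(tip(.464,.15,.10))
print(r.move_l(tip(.464,.15,.025),guard=8),P(),F())
print(r.move_l(tip(.520,.15,.025),vel=.04,guard=8),P(),F())
r.hold(.2); print(P(),F())
r.move_l(tip(P()[0]-.03,.15,.025)); r.move_l(tip(.475,.15,.12))
gripper_to(0.0)
r.move_to(tip(.535,.375,.10),Q)
shot("side","s3")
for n in("slat_end","slat_tail"): print(n,[(np.round(d["at"],4).tolist(),round(d["score"],2)) for d in (models.mark_of(n,"side"))[:1]])
print(telemetry.current_t())
E
```

```text
False [0.4647, 0.1501, 0.0253] [-0.2, 0.3, -0.2]
True [0.511, 0.1499, 0.0242] [-0.2, -0.8, 0.5]
[0.5103, 0.1499, 0.0239] [0.2, 0.4, -0.4]
slat_end [([0.5386, -0.0145, 0.0245], 0.76)]
slat_tail [([0.5408, 0.3225, 0.0307], 0.63)]
18.5083
```

View pics/s3.png

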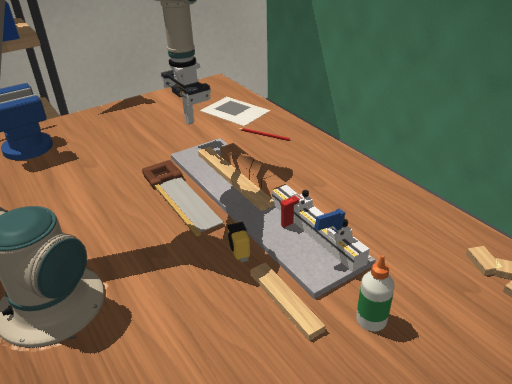

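The slat (205,155 to 268,205) is now against the fence face. Next I'll push its tail towards the red stop.

```bash
python3 - <<'E'
from h import *
print(r.move_l(tip(.537,.360,.026),guard=8),P(),F())
print(r.move_l(tip(.537,.275,.026),vel=.05,guard=10),P(),F())
print(r.move_l(tip(.537,.245,.026),vel=.025,guard=8),P(),F())
r.hold(.2); print(P(),F())
shot("side","s4",(180,130,160,120),4)
for n in("slat_end","slat_tail","red_stop"): print(n,[(np.round(d["at"],4).tolist(),round(d["score"],2)) for d in (models.mark_of(n,"side"))[:1]])
print(telemetry.current_t())
E
```

```text
False [0.5376, 0.36, 0.0267] [-0.4, 0.9, 0.4]
False [0.5373, 0.2751, 0.026] [1.0, 0.7, -0.2]
True [0.5368, 0.2557, 0.0259] [0.6, 2.4, 1.3]
[0.5366, 0.2558, 0.0256] [1.2, 0.5, 1.1]
slat_end [([0.5568, -0.0141, -0.0014], 0.71)]
slat_tail [([0.5434, 0.2424, 0.0267], 0.88)]
red_stop [([0.5551, -0.1019, 0.0609], 0.79)]
22.2333
```

View pics/s4.png

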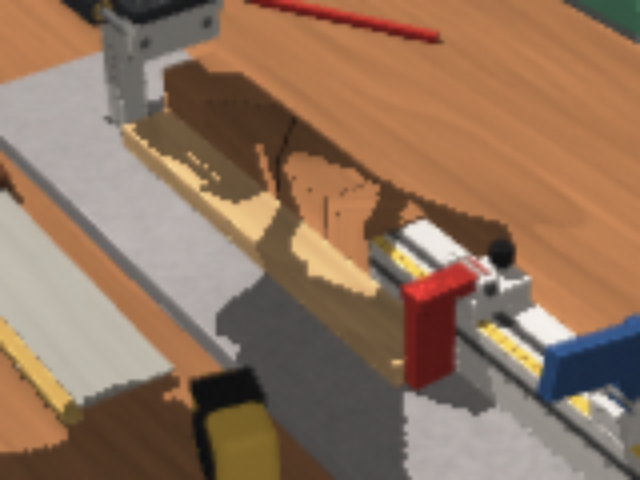

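```bash
python3 - <<'E'
from h import *
r.move_l(tip(.537,.29,.026)); r.move_l(tip(.537,.30,.12))
gripper_to(0.094)
r.move_to(tip(.485,.17,.10),Q)
for y in (.17,.02):
    r.move_l(tip(.485,y,.10))
    print(r.move_l(tip(.485,y,.026),guard=8),P())
    print(r.move_l(tip(.525,y,.026),vel=.03,guard=8),P(),F())
    r.hold(.2); r.move_l(tip(.485,y,.026)); r.move_l(tip(.485,y,.10))
gripper_to(0.0)
r.move_to(tip(.537,.30,.12),Q)
print(r.move_l(tip(.537,.29,.026),guard=8))
print(r.move_l(tip(.537,.245,.026),vel=.025,guard=8),P(),F())
r.hold(.2)
r.move_l(tip(.537,.29,.026)); r.move_l(tip(.537,.33,.16)); r.move_to(tip(.30,.45,.25),Q)
r.hold(.3)
shot("side","s5",(180,130,160,120),4); 
for n in("slat_end","slat_tail","red_stop"): print(n,[(np.round(d["at"],4).tolist(),round(d["score"],2)) for d in (models.mark_of(n,"side"))[:1]])
shot("top","t5",(90,120,280,130),2.8)
for n in("slat_end","slat_tail","slat","red_stop","glue","tape","saw","cut_slat"): print(n,[(np.round(d["at"],4).tolist(),round(d["score"],2)) for d in (models.mark_of(n,"top"))[:1]])
print(telemetry.current_t())
E
```

```text
False [0.4856, 0.1703, 0.0263]
True [0.5115, 0.1698, 0.0252] [0.6, 0.6, 0.4]
False [0.4855, 0.0203, 0.0263]
True [0.5091, 0.0201, 0.0252] [0.5, 0.9, 0.4]
False
True [0.537, 0.2557, 0.0259] [-0.2, 2.0, 1.1]
slat_end [([0.5379, -0.0913, 0.027], 0.95)]
slat_tail [([0.5415, 0.2425, 0.0307], 0.76)]
red_stop [([0.5542, -0.0989, 0.0614], 0.91)]
slat_end [([0.5411, -0.0974, 0.0248], 0.74)]
slat_tail [([0.5386, 0.2439, 0.0277], 0.8)]
slat [([0.5412, 0.071, 0.0151], 0.69)]
red_stop [([0.5581, -0.1038, 0.0629], 0.72)]
glue [([0.5047, -0.4188, 0.0045], 0.62)]
tape [([0.4065, -0.0913, -0.0014], 0.71)]
saw [([0.3922, 0.1331, 0.0013], 0.81)]
cut_slat [([0.3975, -0.2835, 0.0019], 0.82)]
40.6
```

View pics/s5.png

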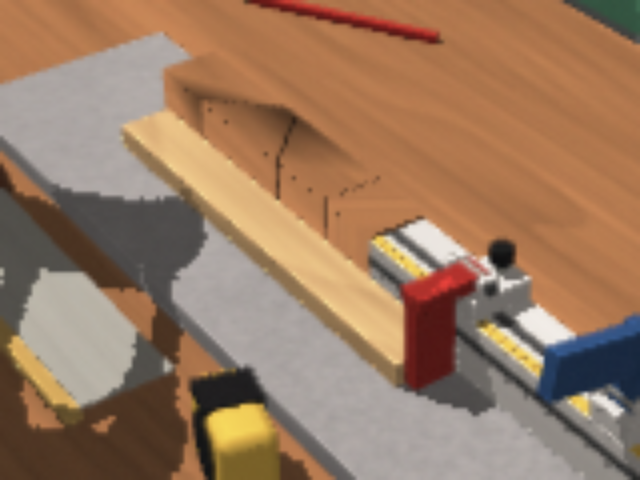

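View pics/t5.png

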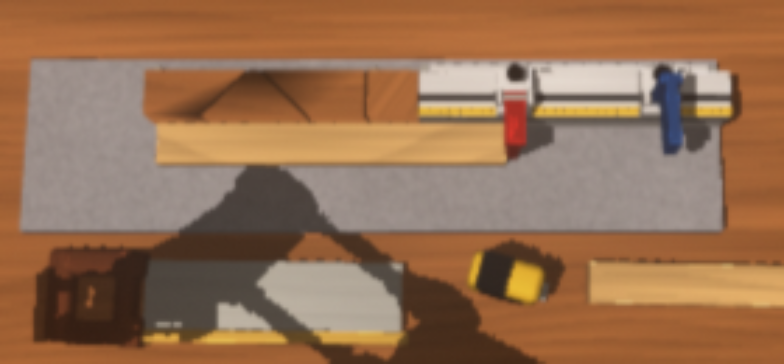

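```bash
python3 -c "
from h import *
r.sign_off(); print(telemetry.current_t())"
```

```text
the job is handed in; nothing more can be done
the job is handed in; nothing more can be done
```

The slat is set up against the red stop and the job is handed in; `sign_off` gives no verdict, so the result below rests on my own checks. The last clock reading before hand-in was 40.6 s.

**What I did**
- I swept the red arm down from behind with closed fingers.
- I pushed the slat to the fence with the fingers spread, then along it from the tail to the red stop.
- I squared it against the fence at two places, gave the tail one last nudge and moved the arm clear.

**Last checks**
- **Red stop:** the fingertip stopped at 90.2 mm with the arm down, against 90 mm expected for fully home. The picture shows the foot hanging vertical.
- **Slat on the stop:** both tail pushes stopped with the finger at y = 0.2557–0.2558 m, against 0.256 m computed for a butted slat.
- **Slat on the fence:** both pictures show it flush. The two squaring pushes stopped 2.4 mm apart in x, which fits the slight turn of the jig seen in the red and blue stop positions.
- **Everything else:** the blue arm is still up, and the glue, tape, saw and cut slat are within about 3 mm of where they started.

One reading disagreed. In the side view after the job, the network put the slat end about 5 mm further +y than the top view did. I put that down to network error, since the top view and the contact readings agree.

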